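Draw the T-handled test arbor out of its bearing sleeve

ROBOT

A 6-joint arm with a two-finger parallel gripper is mounted at the origin on the work surface. World frame = base frame: x ahead of the robot, y to its left, z up, the work surface at z = 0. Lengths are in mm, angles in rad, forces in N, time in s.
With the tool pointing down it reaches from about 325 to 750 mm from the base axis. Payload 7.6 kg.
Tool frame: the origin (TCP) lies between the finger pads; the fingertips stand r.tips_ahead ahead of it and the grasp point (between the pads) lies 5 mm behind it (r.tips_ahead is the distance from the TCP to the fingertips, in mm); z points along the fingers, y is the line along which they close (so a half turn about z gives the same grasp; the last joint's range is limited). The gripper opens to 85 mm and grips with 20 to 120 N. Pads are 22 mm wide; open, the fingers measure 114 mm over their backs; the gripper's body (76 mm by 85 mm) begins 54 mm behind the grasp point. The pads swing forward as they close: fully open they stand 13 mm farther back than shut.
Start: joints at [-1.343, 0.052, 1.401, -0, 1.689, -0.07], TCP at [154.069, -501.904, 245.323] pointing down, gripper open.
Joint ranges: [-2.9, 2.9], [-0.91, 2.17], [0.12, 2.37], [-1.06, 4.2], [0.26, 2.73], [-2.93, 2.93]. Speed limits (rad/s): [2.57, 2.57, 3.01, 3.14, 3.14, 3.14].

INTERFACE

Orientations are given as a unit quaternion [x, y, z, w].
In Python, from bench import r gives the robot as it stands.
- The arm moves only by the shell command python3 -m jog 'ROWS' [FORCE]. ROWS is JSON, a list of rows, each a list of 7 numbers: the turn, a rotation vector about the tool's x, y, z in rad, then the shift along the tool's x, y, z in m, then the opening, from 0 (shut) to 1 (fully open). In form: [[ax, ay, az, x, y, z, grip], ...]. A call has 1 to 12 rows; each row is the pose to reach, as a shift and turn from the pose commanded when the call began, along the tool's axes at that moment; what a row does not reach only later rows make up. A row lasts 1/8 s, in which the tool goes at most 62.5 mm and 10.7 degrees, less where a joint would pass 70% of its speed; a pose out of reach is approached as far as the arm can. A call with a gripper value outside its range is refused whole. The fingers move at their own pace and stop on an object; FORCE is the grip in N (left out, the last holds). Time passes only in rows, so rows that repeat a pose let the fingers close. It gives the time, the measured TCP pose, the force and the opening at its end, in the units of the state.
- r.observe(): the state, without advancing time (a new reading comes with each control period).
- r.camera(name): name is "scene" or "top" or "wrist"; returns the picture (400x640x3 uint8, red, green, blue); there is no depth.
- r.camera_params(name): a dict with "fovy" (degrees; the focal length in pixels is half the picture's height over the tangent of half this angle, whatever the lens; pixels are square), "cx", "cy" (the principal point, pixels), "k1" (the pictures are not rectified: a ray, as slopes to the right and down, at radius r is drawn at 1 + k1 r^2 times it, then the intrinsics apply), "origin" and "orientation" of the camera in the world. Camera axes: x right, y down, z forward; pixel columns grow to the right and rows downward; lengths in mm; the calibration is good to about 2 mm. A picture is of the moment at which its call begins: read the wrist's pose just before it. camera_params takes no time and is no camera call; for the wrist camera it gives the pose at the moment of the call.
- r.sign_off(): hands the job in, once; it reports no verdict.
Trained networks look in the newest picture that a camera, given by its name, has taken for a name from the list of things; names that differ only in an ending like _2 or _b are one class to them, and where a whole thing is asked for, a point or a joint stands for the part that bears it (a point fixed in the world has none). Each returns a list of dicts, best first, with "p" (0 to 1); they miss things now and then, are a little off and sometimes report something else, mostly with a low value. They report only what shows in the picture. A call takes as long as a camera call. They do not tell look-alikes from the thing itself.
- r.regions_of(label, camera): "pixels" (400x640 bool, what is visible of it) and "pixel" ([row, column] in pixels, amid what is visible of it).
The state is a dict: "t": time; "joint_positions": joint angles; "joint_vel": joint speeds; "effort": joint torques, N m; "tool_pos": TCP position; "orientation": TCP orientation; "contact_force": force on the tool from outside, world axes, zero at the start; "moment": the same for the moment, N m; "width": opening from 0.0 (shut) to 1.0 (fully open).
Only numpy, scipy, OpenCV 4.12 (cv2) and the standard library are available. Lean on these libraries where they do the work, as an engineer would, in place of code of your own. Each camera call takes 0.05 s, during which the arm holds its last target. There are 200 camera calls.

TASK

Slide the gate that blocks the front of the arbor fully open, then draw the T-handled arbor straight out of its sleeve, keeping it lying in the V-shaped cradle and in line with it, until its rear end is wholly clear of the sleeve. Leave the gate open and the arbor resting in the cradle, and do not disturb the pulley, V-block and spanner.

Things in the scene. Friction and masses are not known exactly. Their poses are not given: they have to be found in the camera images.
- rig: Fixed bearing test rig: dark block 94 mm wide, 123 high, with a level sleeve through it, and a V cradle before it. Origin on the table right under the sleeve's mouth; x is the draw direction, from the mouth along the cradle (which runs roughly across in front of the robot); z up; y across, away from the robot. The block fills x -75 to -6 mm, its base plate (12 mm thick) x -95 to 225.
- mouth (a point): Centre of the sleeve's mouth (front of its brass lip), 80 mm above the table; axes as the rig's. The bore is 34 mm wide, 75 mm deep, open at both ends.
- cradle_end (a point): Middle of the cradle's end stop (50 mm wide, 78 mm high), where the arbor's front end would stop: 192 mm before the mouth, on the sleeve's axis. Two V rails lead here from the mouth with a gap at x 102 to 124 mm for the gate; they hold the arbor on the sleeve's axis, are 41 mm wide overall and reach up to 73 mm above the table.
- arbor: Loose steel shaft, 32 mm thick, 170 mm long, 0.5 to 0.85 kg, with a level crossbar (12 mm thick, 100 mm long, 34 mm out on each side) 25 mm behind its front end. Origin mid-crossbar on the axis; x to the front end, y along the crossbar. At first the crossbar is 70 to 78 mm before the mouth; fit 1 mm all round; a few N to draw. Both arms can be hooked from behind, a finger each side of the shaft.
- arbor_tail (a point): Centre of the arbor's rear end face, 145 mm behind the crossbar; at first 67 to 75 mm inside the sleeve, clear of it when its x in the rig's frame is above 0.
- gate (a joint): Position of the sliding gate, m: starts at 0 to 0.012, where its plate stands across the arbor's front end; slides along the rig's +y to 0.09, fully open, where the crossbar passes freely. Stays where it is left; takes about 3 N to slide.
- gate_knob (a point): On the axis of the gate's round upright post (18 mm thick, 98 to 140 mm above the table), at height 120 mm, rig x 113 mm, rig y equal to the gate's position; can be pushed sideways. The gate's plate under it is 14 mm along x, 44 mm along y, its top 98 mm above the table.
- pulley: Bystander: aluminium belt pulley, 92 mm diameter, 52 mm high, standing on the table; origin at the centre of its underside. Must not be moved.
- vblock: Bystander: aluminium V-block, 80 x 60 x 65 mm; origin at the centre of its underside. Must not be moved.
- spanner: Bystander: spanner 180 mm long lying on the table along its x axis. Must not be moved.
There are look-alikes about, which are no part of the job. There is more than one size of the arbor; the job needs the largest.

How it is judged (in metres and radians):
On the way:
1. the gate has been slid open (at least 75 of its 90 mm) (value of joint gate above 0.075 m), for 0.2 s.
At the end, for the whole second after the job is handed in: The gate stands open (at least 72 mm); the arbor's rear end is at least 2 mm out of the sleeve's mouth; the arbor rests in the cradle within 8 mm sideways and 6 mm in height of the sleeve's axis, aligned to 0.06 rad, at rest (value of joint gate above 0.072 m and x of arbor_tail in the frame of rig above 0.002 m and y of arbor in the frame of rig between -0.008 and 0.008 m and z of arbor in the frame of rig between 0.074 and 0.086 m and angle between the x axis of arbor and the x axis of rig, either way round below 0.06 rad and linear speed of arbor below 0.01 m/s); the robot touches nothing.
It fails at once if the arbor is twisted or tipped more than 0.15 rad out of line with the sleeve (angle between the x axis of arbor and the x axis of rig, either way round above 0.15 rad).
It fails at once if the arbor is lifted more than 15 mm off the cradle (z of arbor in the frame of rig above 0.095 m).
It fails at once if a bystander is moved by more than 20 mm (distance of any of pulley, vblock, spanner from where it was at the start of the episode above 0.02 m).
It also fails if it takes over 48 s, if anything falls off the work surface, if the arm or the gripper's body presses on something with over 40 N, if the wrist force passes 120 N, or if a joint passes its speed limit or range.

## Working session

There is one attempt and no reset: what is moved stays moved. The work goes in short steps, Python scripts to look and compute and a shell command to move; the robot and the scene stay as the last step left them, time stands still between calls to the robot, and variables do not carry over. Pictures are saved under pics/ and viewed, on a budget of 10 in all, crops included, one or two more only if the job needs it, and the job is handed in when it is done.

```bash
mkdir -p pics; ls
python3 - <<'E'
from bench import r
import cv2
for n in("scene","top"):
    cv2.imwrite(f"pics/{n}0.png",r.camera(n)[:,:,::-1])
    for l in ("arbor","gate","rig","gate_knob"):
        for d in r.regions_of(l,n)[:4]: print(n,l,round(d["p"],2),d["pixel"],d["pixels"].sum())
    print(r.camera_params(n))
print(r.observe(),r.tips_ahead)
E
```

```text
pics
scene arbor 0.7 [202.0, 244.4] 407
scene arbor 0.62 [227.1, 311.2] 657
scene arbor 0.62 [226.5, 410.9] 497
scene gate 0.56 [251.4, 292.4] 741
scene rig 0.95 [250.4, 312.9] 6282
scene gate_knob 0.79 [255.3, 290.7] 659
{'fovy': 55.723679450411815, 'cx': 319.0874028940545, 'cy': 204.44604815612422, 'k1': -0.05009463654795316, 'origin': array([1024.26298932, -179.39857559,  773.63622505]), 'orientation': array([ 0.77746109,  0.52761249, -0.19651078, -0.28029062])}
top arbor 0.76 [181.0, 190.9] 509
top arbor 0.74 [195.2, 317.3] 1022
top arbor 0.73 [286.9, 365.7] 632
top gate 0.64 [175.4, 331.1] 495
top gate 0.36 [205.8, 319.3] 6304
top rig 0.7 [202.8, 321.3] 6399
top gate_knob 0.73 [173.5, 339.1] 463
{'fovy': 49.975628136888616, 'cx': 306.3756786957891, 'cy': 203.9779527257644, 'k1': 0.026578325859418824, 'origin': array([438.23624118,  14.08644832, 945.96041097]), 'orientation': array([-0.69826781,  0.71411364, -0.04228192,  0.02600038])}
{'t': 0.5, 'joint_positions': array([-1.34330153e+00,  5.22281049e-02,  1.40072258e+00, -1.27832228e-05,
        1.68859217e+00, -7.02772671e-02]), 'joint_vel': array([ 0.0011421 ,  0.00104597, -0.00057476, -0.00034601,  0.00084407,
        0.00113407]), 'effort': array([-1.01768288e-03, -3.81216860e+01, -3.60046256e+01, -1.09564326e-04,
        6.07563125e-04, -3.81374889e-06]), 'tool_pos': array([ 154.06363707, -501.90078827,  245.29721036]), 'orientation': array([ 9.88937045e-01,  1.48335835e-01, -4.37223941e-06,  2.53230198e-05]), 'contact_force': array([-0.09167283, -0.57307221, -0.39133666]), 'moment': array([-0.02207819, -0.00229842, -0.02507312]), 'width': 0.9984826957015044} 14.0
```

View pics/scene0.png

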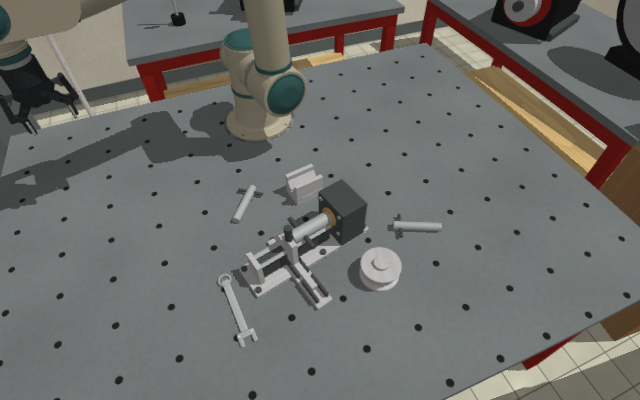

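View pics/top0.png

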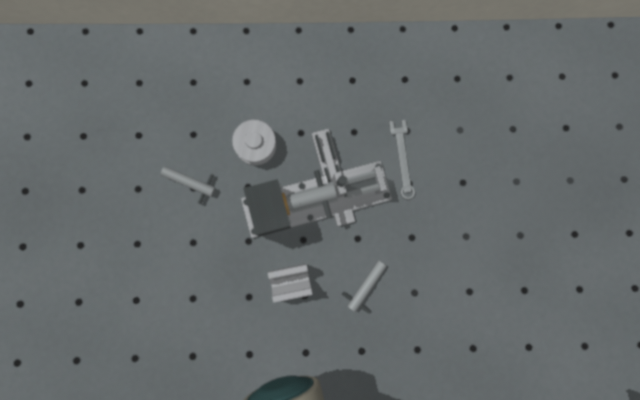

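Arbor candidates (top picture, row, col): (181,191) loose small, (287,366) loose small, (195,317) lying in the sleeve and cradle. The job's arbor is the one in the sleeve. I'll check it in an enlarged crop.

```bash
cat > h.py <<'E'
from bench import r
import cv2, numpy as np
from scipy.spatial.transform import Rotation as R
def cam(n):
    p=r.camera_params(n); f=200/np.tan(np.radians(p["fovy"]/2))
    return p,f,R.from_quat(p["orientation"]).as_matrix(),np.array(p["origin"])
def proj(P,c):
    p,f,M,o=c; v=(np.atleast_2d(P)-o)@M; s=v[:,:2]/v[:,2:]; s=s*(1+p["k1"]*(s**2).sum(1,keepdims=True))
    return s*f+[p["cx"],p["cy"]]   # col,row
def back(rc,z,c):
    p,f,M,o=c; d=np.array([(rc[1]-p["cx"])/f,(rc[0]-p["cy"])/f]); s=d.copy()
    for _ in range(20): s=d/(1+p["k1"]*(s**2).sum())
    v=M@np.r_[s,1]; return o+v*(z-o[2])/v[2]
def rig2w(P,g): # g = ox,oy,yaw
    P=np.atleast_2d(P).astype(float); a=g[2]; x=np.array([np.cos(a),np.sin(a),0]); y=np.array([-np.sin(a),np.cos(a),0])
    return P[:,:1]*x+P[:,1:2]*y+P[:,2:]*[0,0,1]+[g[0],g[1],0]
E
python3 - <<'E'
from h import *
im=cv2.imread("pics/top0.png")[110:260,225:425]
cv2.imwrite("pics/crop1.png",cv2.resize(im,None,fx=4,fy=4,interpolation=cv2.INTER_CUBIC))
E
```

```text
(no output)
```

View pics/crop1.png

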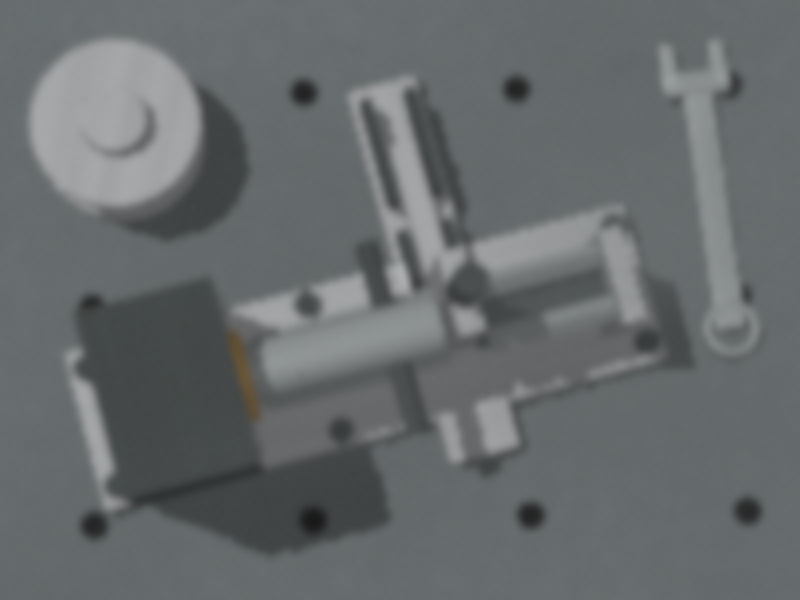

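```bash
cat >> h.py <<'E'
from scipy.optimize import least_squares
E
python3 - <<'E'
from h import *
c=cam("top")
px=lambda a:np.array(a)/4+[225,110]-.4
P=np.array([[-6,47,123],[-6,-47,123],[-75,47,123],[-75,-47,123],[113,None,140],[195,0,78],[74,50,80],[74,-50,80]],dtype=float)
q=px([[210,278],[261,467],[80,312],[118,494],[468,282],[622,277],[368,248],[412,415]])
def res(g):
    A=P.copy(); A[4,1]=g[3]; A[6:,0]=g[4]
    return (proj(rig2w(A,g),c)-q).ravel()
s=least_squares(res,[430,50,-1.4,5,74],loss="soft_l1")
print(s.x.round(3)); print(res(s.x).reshape(-1,2).round(1))
np.save("g.npy",s.x)
# overlay of model on top and scene
g=s.x
B=[[x,y,z] for x,y,z in [(-6,47,123),(-6,-47,123),(-75,-47,123),(-75,47,123),(192,25,78),(192,-25,78),(0,0,80),(192,0,80),(g[4],50,80),(g[4],-50,80),(113,g[3],140),(113,g[3],98)]]
out=[]
for n,(r0,c0,h,w) in (("scene",(160,200,150,200)),):
    im=cv2.resize(cv2.imread(f"pics/{n}0.png")[r0:r0+h,c0:c0+w],None,fx=4,fy=4)
    u=(proj(rig2w(B,g),cam(n))-[c0,r0])*4+1.5
    for a in u: cv2.circle(im,tuple(int(v) for v in a),3,(0,0,255),-1)
    cv2.imwrite(f"pics/ov_{n}.png",im)
E
```

```text
[524.24   32.166   4.946  10.532  73.587]
[[ 0.4 -0.6]
 [-0.2 -0.9]
 [-1.8 -0.3]
 [ 0.5  1.5]
 [ 1.  -0.2]
 [-0.8  0.6]
 [-0.7 -0.9]
 [ 0.9  4.6]]
```

View pics/ov_scene.png

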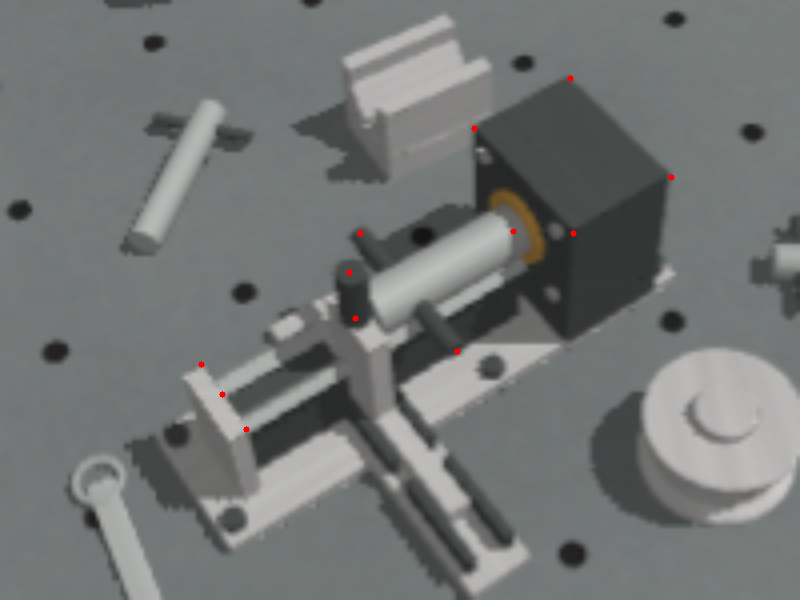

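The picture shows the large arbor in the sleeve. The fitted model points lie on the block corners, the arm ends at (360,233) and (457,351), and the knob at (350,272), all to about 2 mm. Now going above the knob, with the tool's y axis along the rig's y.

```bash
python3 -m jog '[[0,0,-0.137,0.0467,-0.0262,0,1],[0,0,-0.274,0.0934,-0.0524,0,1],[0,0,-0.411,0.1401,-0.0787,0,1],[0,0,-0.548,0.1868,-0.1049,0,1],[0,0,-0.685,0.2335,-0.1311,0,1],[0,0,-0.822,0.2803,-0.1573,0,1],[0,0,-0.959,0.327,-0.1835,0.005,1],[0,0,-1.096,0.3737,-0.2097,0.01,1],[0,0,-1.233,0.4204,-0.236,0.02,1],[0,0,-1.37,0.4671,-0.2622,0.03,1],[0,0,-1.507,0.5138,-0.2884,0.03,1],[0,0,-1.507,0.5138,-0.2884,0.03,1]]'
python3 - <<'E'
from h import *
print(r.observe()["tool_pos"]); g=np.load("g.npy")
c=cam("wrist"); im=r.camera("wrist")[:,:,::-1].copy()
cv2.imwrite("pics/w0.png",im)
B=[(-6,47,123),(-6,-47,123),(192,25,78),(192,-25,78),(0,0,80),(g[4],50,80),(g[4],-50,80),(113,g[3],140),(99,0,80)]
for a in proj(rig2w(B,g),c): 
    print(a.round(0)); cv2.circle(im,tuple(int(v) for v in a),3,(0,0,255),-1)
cv2.imwrite("pics/w0o.png",im)
E
```

```text
t: 2.0
tool_pos: [561.9, -72.7, 214.4]
orientation: [0.618, 0.786, -0.0, -0.001]
contact_force: [-0.5, 0.3, -0.8]
width: 1.0
[561.93123599 -72.72367934 214.36095981]
[368.  43.]
[226.  43.]
[327. 278.]
[276. 277.]
[300.  63.]
[359. 155.]
[242. 155.]
[312. 222.]
[301. 184.]
```

View pics/w0o.png

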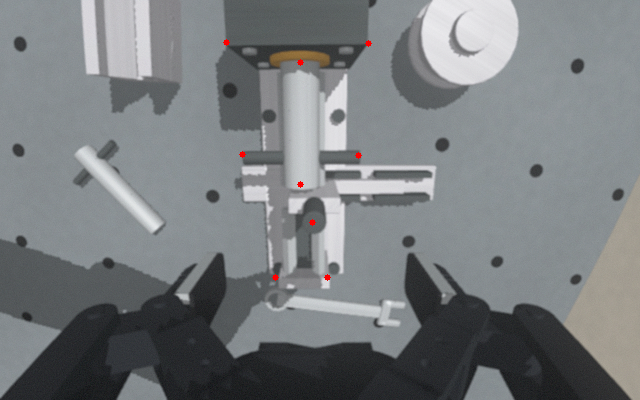

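The model agrees with the wrist view to about 2 mm. The crossbar is at row 157, so its x is about 75.5, and the knob is at about (314,215). Descend and grip the post.

```bash
python3 -m jog '[[0,0,0,0,0.001,0.04,1],[0,0,0,0,0.001,0.08,1],[0,0,0,0,0.001,0.092,1],[0,0,0,0,0.001,0.092,1],[0,0,0,0,0.001,0.092,0],[0,0,0,0,0.001,0.092,0],[0,0,0,0,0.001,0.092,0],[0,0,0,0,0.001,0.092,0],[0,0,0,0,0.001,0.092,0],[0,0,0,0,0.001,0.092,0]]' 40
```

```text
t: 3.3
tool_pos: [561.8, -75.2, 123.9]
orientation: [0.62, 0.785, 0.0, 0.0]
contact_force: [-1.8, 1.2, 4.7]
width: 0.2
```

```bash
python3 -m jog '[[0,0,0,0,0.008,0,0],[0,0,0,0,0.018,0,0],[0,0,0,0,0.028,0,0],[0,0,0,0,0.038,0,0],[0,0,0,0,0.048,0,0],[0,0,0,0,0.058,0,0],[0,0,0,0,0.068,0,0],[0,0,0,0,0.074,0,0],[0,0,0,0,0.077,0,0],[0,0,0,0,0.077,0,0],[0,0,0,0,0.077,0,0]]'
```

```text
t: 4.68
tool_pos: [636.9, -56.5, 123.9]
orientation: [0.619, 0.785, 0.001, 0.0]
contact_force: [0.1, 4.0, 4.7]
width: 0.199
```

Gate at about 89 mm. Release, rise and move above the place behind the crossbar, then look.

```bash
python3 -m jog '[[0,0,0,0,0,0,0.62],[0,0,0,0,0,0,0.62],[0,0,0,0,0,0,0.62],[0,0,0,0,0,-0.03,0.62],[0,0,0,0,0,-0.08,0.62],[0,0,0,0.02,-0.03,-0.08,0.62],[0,0,0,0.04,-0.06,-0.08,0.62],[0,0,0,0.061,-0.0885,-0.08,0.62],[0,0,0,0.061,-0.0885,-0.08,0.62],[0,0,0,0.061,-0.0885,-0.08,0.62]]'
python3 - <<'E'
from h import *
g=np.load("g.npy"); s=r.observe(); d=s["tool_pos"]-[g[0],g[1],0]; a=g[2]
print("rig xy",d[0]*np.cos(a)+d[1]*np.sin(a),-d[0]*np.sin(a)+d[1]*np.cos(a),s["tool_pos"],s["width"])
c=cam("wrist"); im=r.camera("wrist")[:,:,::-1].copy()
B=[(192,25,78),(192,-25,78),(0,0,80),(75.5,50,80),(75.5,-50,80),(100.5,0,80),(113,90,140)]
for p in proj(rig2w(B,g),c): cv2.circle(im,tuple(int(v) for v in p),2,(0,0,255),-1)
cv2.imwrite("pics/w1.png",im)
E
```

```text
t: 5.92
tool_pos: [536.8, -18.8, 203.6]
orientation: [0.62, 0.785, 0.0, 0.001]
contact_force: [0.6, 0.2, -0.2]
width: 0.62
rig xy 52.49363335852537 0.419892663438997 [536.79286538 -18.80601638 203.62634347] 0.6200707923351052
```

View pics/w1.png

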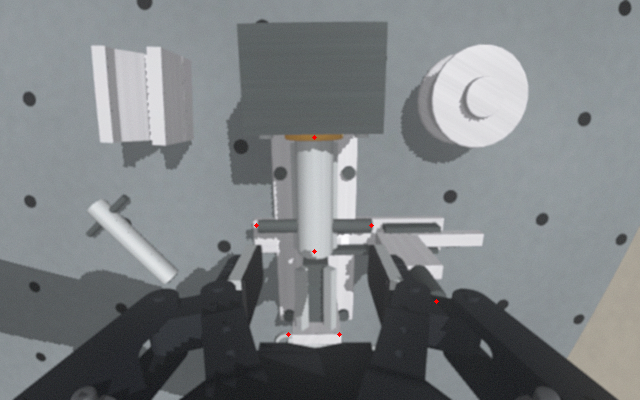

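The picture shows the crossbar under the model points at (257,225) and (371,225), the arbor centred at column 315, and the gate plate parked on the right at about (430,240). Descend behind the crossbar.

```bash
python3 -m jog '[[0,0,0,0,0,0.04,0.62],[0,0,0,0,0,0.08,0.62],[0,0,0,0,0,0.1,0.62],[0,0,0,0,0,0.115,0.62],[0,0,0,0,0,0.123,0.62],[0,0,0,0,0,0.123,0.62],[0,0,0,0,0,0.123,0.62]]'
```

```text
t: 6.85
tool_pos: [536.9, -18.7, 81.3]
orientation: [0.62, 0.785, 0.0, 0.001]
contact_force: [-0.0, 0.1, 0.2]
width: 0.619
```

```bash
python3 -m jog '[[0,0,0,-0.003,0,0,0.62],[0,0,0,-0.006,0,0,0.62],[0,0,0,-0.009,0,0,0.62],[0,0,0,-0.012,0,0,0.62],[0,0,0,-0.016,0,0,0.62],[0,0,0,-0.02,0,0,0.62],[0,0,0,-0.024,0,0,0.62],[0,0,0,-0.024,0,0,0.62]]'
python3 - <<'E'
from h import *
g=np.load("g.npy"); s=r.observe(); print(s["contact_force"],s["moment"])
c=cam("wrist"); im=r.camera("wrist")[:,:,::-1].copy()
B=[(0,0,80),(93.5,50,80),(93.5,-50,80),(118.5,0,80)]
for p in proj(rig2w(B,g),c): cv2.circle(im,tuple(int(v) for v in p),2,(0,0,255),-1)
cv2.imwrite("pics/w2.png",im)
E
```

```text
t: 7.85
tool_pos: [541.8, -41.4, 80.2]
orientation: [0.62, 0.785, 0.0, -0.0]
contact_force: [0.9, 4.6, -1.1]
width: 0.62
[ 0.93804287  4.55086391 -1.06280019] [0.71871239 0.01136262 0.17605479]
```

View pics/w2.png

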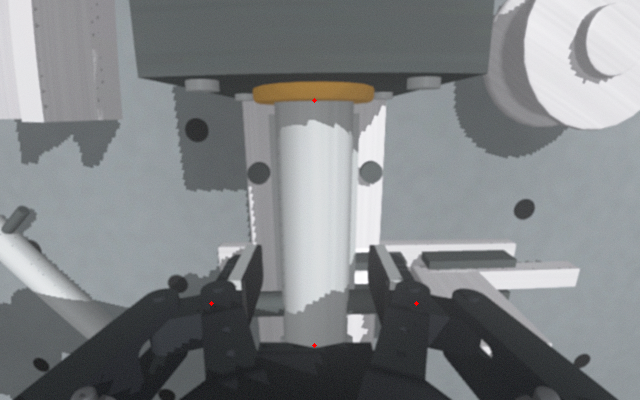

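The fingers hook both arms and the arbor follows, at about 4.6 N; the crossbar is at x≈93.5. Draw another 63 mm.

```bash
python3 -m jog '[[0,0,0,-0.004,0,0,0.62],[0,0,0,-0.01,0,0,0.62],[0,0,0,-0.017,0,0,0.62],[0,0,0,-0.024,0,0,0.62],[0,0,0,-0.031,0,0,0.62],[0,0,0,-0.038,0,0,0.62],[0,0,0,-0.045,0,0,0.62],[0,0,0,-0.052,0,0,0.62],[0,0,0,-0.058,0,0,0.62],[0,0,0,-0.062,0,0,0.62],[0,0,0,-0.063,0,0,0.62],[0,0,0,-0.063,0,0,0.62]]'
```

```text
t: 9.4
tool_pos: [556.9, -102.6, 80.5]
orientation: [0.62, 0.785, 0.001, 0.0]
contact_force: [1.9, 5.4, -0.4]
width: 0.619
```

```bash
python3 -m jog '[[0,0,0,0.005,0,0,0.62],[0,0,0,0.012,0,0,0.62],[0,0,0,0.012,0,0,0.62],[0,0,0,0.012,0,-0.03,0.62],[0,0,0,0.012,0,-0.08,0.62],[0,0,0,0.012,0,-0.14,0.62],[0,0,0,0.03,0,-0.17,0.62],[0,0,0,0.06,0,-0.17,0.62],[0,0,0,0.06,0,-0.17,0.62],[0,0,0,0.06,0,-0.17,0.62]]'
python3 - <<'E'
from h import *
g=np.load("g.npy"); s=r.observe(); print(s["contact_force"])
c=cam("wrist"); im=r.camera("wrist")[:,:,::-1].copy()
B=[(0,0,80),(156.5,50,80),(156.5,-50,80),(181.5,0,80),(113,90,140),(11.5,0,80),(192,25,78),(192,-25,78)]
for p in proj(rig2w(B,g),c): cv2.circle(im,tuple(int(v) for v in p),2,(0,0,255),-1)
t=cv2.resize(r.camera("scene")[160:310,200:400,::-1],(640,480))
cv2.imwrite("pics/w3.png",im); cv2.imwrite("pics/s3.png",t)
E
```

```text
t: 10.65
tool_pos: [542.5, -45.3, 249.9]
orientation: [0.62, 0.785, -0.0, -0.0]
contact_force: [-1.0, 0.7, -0.0]
width: 0.621
[-0.95495561  0.70899904 -0.02377052]
```

View pics/w3.png

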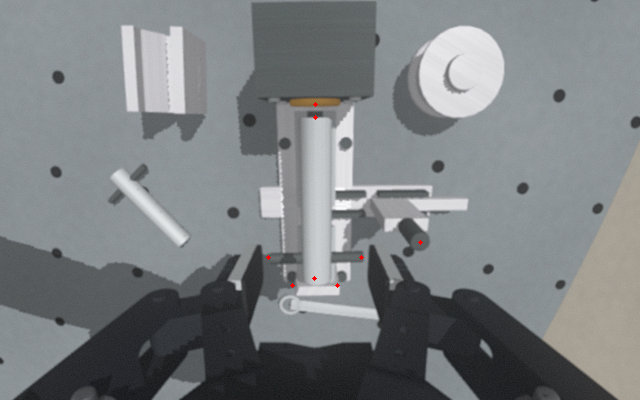

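The arbor's tail (row 117) is well clear of the sleeve lip (row 103). The arbor lies straight at column 316, and the gate post is at (420,240), as modelled for fully open. The robot is clear of everything.

```bash
python3 -c "
from bench import r
print(r.sign_off())"
```

```text
the job is handed in; nothing more can be done
None
```

I slid the gate open by its post to about 89 mm of its 90 mm. I then hooked both arms of the large arbor from behind and drew it straight out, at about 5 N. The fingers were backed off and raised before I handed the job in at about 11 s; sign-off gives no verdict.

- **Arbor:** The last wrist picture put its rear end about 11 mm clear of the sleeve mouth. It lay in line with the cradle, within about 1–2 mm sideways.
- **Height and rest:** I did not measure the arbor's height directly, nor check separately that it was at rest.
- **Gate and gripper:** The gate post stood where it should when fully open. The gripper was free of contact, with force readings near zero.
- **Bystanders:** Nothing touched the pulley, V-block or spanner on the way. They looked unmoved in the pictures, but I did not measure their positions again.
- **Disagreement:** The arbor's front end showed about 6 pixels nearer the end stop than my model predicted. I did not resolve this; the gap seen at the rear end, which is what counts, was clear.

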